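# Slide the spice tin along the rail into the blue corner pocket

## Task

Push the small round tin with the red lid straight across the labelling jig until it rests against the long aluminium rail, then keep it against the rail and slide it along into the corner pocket marked blue, snug against both the rail and the end stop. Only push it with the fingertips: never lift or tip the tin, and leave everything else standing where it is. Finish with the gripper clear.

Things in the scene. Friction and masses are not known exactly. Their poses are not given: they have to be found in the camera images.
- jig: Labelling jig, fixed: plywood board 170 mm (jig x) by 420 mm (jig y), 12 mm thick; origin at the centre of its underside, z up. An aluminium rail, 18 mm thick and standing 16 mm above the board, runs along its whole far edge (jig +x), with its face at jig x = +67 mm. Each end (+y and -y) has a corner pocket formed by the rail, an end stop and a low cheek.
- end_stop (a point): Middle of the top of the end stop at jig +y (its twin mirrors it at -y): aluminium, 16 mm above the board, jig x = 0 to 67 mm, inner face at |y| = 194 mm. A dark wooden cheek, 10 mm above the board, runs inwards from each stop at jig x = 0 to 12 mm, |y| = 172 to 194 mm: the pocket is 55 mm wide between rail and cheek, open towards the middle.
- red_tin_center (a point): Centre (half-way up) of the loose round steel tin with the red lid: 50 mm diameter, 22 mm high, about 60 g, smooth and slippery (friction about 0.25 on board, rail and fingers), lying flat on the jig board in front of the rail. It touches the rail when its centre is at jig x = 42 mm.
- blue_pocket (a point): Where the tin's centre is when it is fully seated in the blue pocket, touching rail and end stop (jig x = 42 mm, |y| = 169 mm, 11 mm above the board). The pocket's floor and the rail's top beside it are painted blue. The blue pocket may be at either end of the jig.
- yellow_pocket (a point): The same point of the other pocket, painted yellow, at the opposite end; not to be used.
- white_tin: Bystander, not to be moved: white-lidded steel tin, same size as the red tin, lying on the table beyond the jig; origin at the centre of its underside.
- brass_weight: Bystander, not to be moved: small brass weight, 26 mm across, 35 high, standing on the jig board near its left end (jig +y), in front of the cheek; origin at the centre of its underside.
- cork_vial: Bystander, not to be moved: small amber vial, 24 mm across, 44 high with its cork, standing on the jig board near its right end (jig -y), in front of the cheek; origin at the centre of its underside.
- chili_jar: Bystander, not to be moved: big terracotta-red jar, 90 mm across, 130 high, on the table left of the jig; origin at the centre of its underside.
- herb_jar: Bystander, not to be moved: big green jar, 80 mm across, 120 high, on the table right of the jig; origin at the centre of its underside.
- pepper_mill: Bystander, not to be moved: dark wooden pepper mill, 52 mm across, 130 high, on the table right of the jig; origin at the centre of its underside.
- scoop_grip (a point): Bystander, not to be moved: wooden spoon, lying on the table beyond the jig, roughly along y; this point is on its handle.
- red_tin: The same red-lidded tin; origin at the centre of its underside.
Mind the look-alikes: they are no part of the job. What is shaped like the red_tin but pink or purple is not meant.

How it is judged:
By the outcome, as a careful person would: the job done as asked, in the order asked, and still so for the second after the job is handed in, with the robot touching nothing.
It also fails if it takes over 50 s, if anything falls off the work surface, if the arm or the gripper's body presses on something with over 40 N, if the wrist force passes 120 N, or if a joint passes its speed limit or range.

## Robot

A 7-joint arm with a two-finger parallel gripper is mounted at the origin on the work surface. World frame = base frame: x ahead of the robot, y to its left, z up, the work surface at z = 0. Lengths are in mm, angles in rad, forces in N, time in s.
With the tool pointing down it reaches from about 400 to 875 mm from the base axis. Payload 4.4 kg.
Tool frame: the origin (TCP) lies on the centre line of the jaws, within the pads' length; the fingertips stand 25 mm ahead of it and the grasp point (between the pads) lies 6 mm ahead of it (ctrl.finger_overhang is the distance from the TCP to the fingertips, in mm); z points along the fingers, y is the line along which they close (so a half turn about z gives the same grasp; the last joint's range is limited). The gripper opens to 85 mm and grips with 20 to 120 N. Pads are 22 mm wide; open, the fingers measure 114 mm over their backs; the gripper's body (76 mm by 85 mm) begins 54 mm behind the grasp point. The pads swing forward as they close: fully open they stand 13 mm farther back than shut.
Start: joints at [-1.287, 0.628, 0.038, 1.517, -0.027, 0.996, -0.02], TCP at [222.739, 610.659, 256.313] pointing down, gripper open.
Joint ranges: [-3.06, 3.06], [-0.37, 2.12], [-1.25, 1.32], [0.18, 2.47], [-1.1, 4.24], [0.23, 1.98], [-2.94, 2.94]. Speed limits (rad/s): [2.57, 2.57, 3.14, 3.14, 3.14, 3.14, 3.14].

## Interface

Orientations are given as [roll, pitch, yaw] about the fixed x, y, z axes, in that order (R = Rz(yaw) Ry(pitch) Rx(roll)).
In Python, from cell import ctrl gives the robot as it stands. The module is installed in compiled form; this text tells all that it offers.
- The arm moves only by the tool play_rows, never from a script. Its argument "targets" is a list of rows, each a list of 5 numbers: the closure, from 0 (fully open) to 1 (shut), then the shift along the tool's x, y, z in cm, then the turn about the tool's z in degrees. In form: [[gripper, dx, dy, dz, spin], ...]. A call has 1 to 10 rows; each row is the pose to reach, as a shift and turn from the pose commanded when the call began, along the tool's axes at that moment; what a row does not reach only later rows make up. A row lasts 1/10 s, in which the tool goes at most 50 mm and 8.59 degrees, less where a joint would pass 70% of its speed; a pose out of reach is approached as far as the arm can. A call with a gripper value outside its range is refused whole. The fingers move at their own pace and stop on an object; the grip force is fixed at half the most. Time passes only in rows, so rows that repeat a pose let the fingers close. It gives the time, the measured TCP pose, the force, the opening and the grip force at its end, in the units of the state.
- ctrl.read_state(): the state, without advancing time (a new reading comes with each control period).
- ctrl.get_image(name): name is "scene" or "top" or "wrist"; returns (picture, depth): 480x640x3 uint8, red, green, blue; 480x640 float32, mm along the optical axis (not along the pixel's ray), 0 where there is no reading.
- ctrl.calibration(name): a dict with "vfov" (degrees; the focal length in pixels is half the picture's height over the tangent of half this angle, whatever the lens; pixels are square), "cx", "cy" (the principal point, pixels), "extrinsics" (4x4, takes a point from camera to world coordinates); the wrist camera has in their place "mount" (4x4, takes a point from camera to tool coordinates, whose origin is the TCP and whose axes are the flange's). Camera axes: x right, y down, z forward; pixel columns grow to the right and rows downward; lengths in mm; the calibration is good to about 2 mm. A picture is of the moment at which its call begins: read the wrist's pose just before it. calibration takes no time and is no camera call.
- ctrl.finish_job(): hands the job in; it is judged then, once.
Trained networks look in the newest picture that a camera, given by its name, has taken for a name from the list of things; names that differ only in an ending like _2 or _b are one class to them, and where a whole thing is asked for, a point or a joint stands for the part that bears it (a point fixed in the world has none). Each returns a list of dicts, best first, with "confidence" (0 to 1); they miss things now and then, are a little off and sometimes report something else, mostly with a low value. They report only what shows in the picture. A call takes as long as a camera call. They do not tell look-alikes from the thing itself.
- ctrl.search_frame(camera, name): "bbox" ([left, top, right, bottom] in pixels, round what is visible of it).
- ctrl.trace(camera, name): "pixels" (480x640 bool, what is visible of it) and "bbox" ([left, top, right, bottom] in pixels, round what is visible of it).
The state is a dict: "clock": time; "qpos": joint angles; "qd": joint speeds; "tau": joint torques, N m; "eef_pos": TCP position; "tool_rot": TCP orientation; "force": force on the tool from outside, world axes, zero at the start; "torque": the same for the moment, N m; "width": finger opening in mm; "gripper_force": force on a finger pad.
Only numpy, scipy, OpenCV 4.12 (cv2) and the standard library are available. Lean on these libraries where they do the work, as an engineer would, in place of code of your own. Each camera call takes 0.05 s, during which the arm holds its last target. There are 200 camera calls.

## Working session

There is one attempt and no reset: what is moved stays moved. The work goes in short steps, Python scripts to look and compute and a tool call to move; the robot and the scene stay as the last step left them, time stands still between calls to the robot, and variables do not carry over. Pictures are saved under pics/ and viewed, at most 10 in all, crops included, and the job is handed in when it is done.

Besides the shell and the picture viewer there is one more tool, called in YAML: its name, and indented under it one key for each argument. play_rows: Moves the arm, as the interface text tells. Its arguments: {"type":"object","properties":{"targets":{"type":"array"}},"required":["targets"]}

```bash
mkdir -p pics
cat > h.py <<'E'
import numpy as np,cv2
from cell import ctrl
def world(cam,u,v,d,c=None):
    c=c or ctrl.calibration(cam); f=240/np.tan(np.radians(c["vfov"])/2)
    p=np.array([(u-c["cx"])/f*d,(v-c["cy"])/f*d,d,1.0]); return (np.array(c["extrinsics"])@p)[:3]
E
python3 - <<'E'
from h import *
for n in("top","scene"):
    im,d=ctrl.get_image(n); cv2.imwrite(f"pics/{n}0.png",im[:,:,::-1]); np.save(f"{n}d.npy",d)
    for t in ["red_tin","blue_pocket","yellow_pocket","end_stop","brass_weight","cork_vial","white_tin"]:
        print(n,t,[(r["bbox"],round(r["confidence"],2)) for r in ctrl.search_frame(n,t)][:3])
s=ctrl.read_state();print(s["clock"],s["eef_pos"],s["tool_rot"]); print(ctrl.calibration("top"))
E
```

```text
top red_tin [([291.6, 328.7, 312.6, 346.5], 0.59), ([281.0, 264.1, 301.0, 284.9], 0.56), ([257.8, 334.2, 278.2, 354.3], 0.55)]
top blue_pocket [([222.5, 231.4, 247.9, 259.6], 0.61)]
top yellow_pocket [([351.3, 240.7, 372.0, 269.6], 0.95), ([471.3, 260.8, 516.2, 301.0], 0.27)]
top end_stop [([212.1, 231.8, 379.4, 313.1], 0.91), ([278.9, 168.1, 295.8, 193.2], 0.32)]
top brass_weight [([216.8, 281.7, 230.6, 292.1], 0.67)]
top cork_vial []
top white_tin [([278.5, 170.1, 298.2, 192.0], 0.8)]
scene red_tin [([246.5, 164.2, 267.8, 181.6], 0.84), ([231.7, 187.2, 252.0, 207.0], 0.75), ([293.1, 203.1, 314.5, 226.2], 0.56)]
scene blue_pocket [([352.7, 176.0, 383.8, 195.1], 0.69), ([291.8, 201.6, 312.7, 226.2], 0.36)]
scene yellow_pocket [([252.1, 269.5, 291.3, 296.1], 0.92)]
scene end_stop [([211.5, 157.2, 388.6, 311.0], 0.58)]
scene brass_weight [([207.4, 157.5, 391.2, 310.6], 0.43)]
scene cork_vial [([224.3, 245.6, 233.1, 270.3], 0.49)]
scene white_tin [([392.0, 251.9, 417.5, 270.8], 0.91)]
0.8 [222.7479189  610.6409949  256.33311029] [ 3.14156747e+00 -1.61765832e-05  2.79177137e+00]
{'vfov': 50.65979996750487, 'cx': 320.3641704943482, 'cy': 246.8315295001442, 'extrinsics': array([[-1.50868548e-02, -9.92996018e-01,  1.17180613e-01,
         4.26507134e+02],
       [-9.99877460e-01,  1.54724012e-02,  2.38116768e-03,
        -2.29810590e+01],
       [-4.17755547e-03, -1.17130329e-01, -9.93107766e-01,
         1.31604123e+03],
       [ 0.00000000e+00,  0.00000000e+00,  0.00000000e+00,
         1.00000000e+00]])}
```

View pics/top0.png

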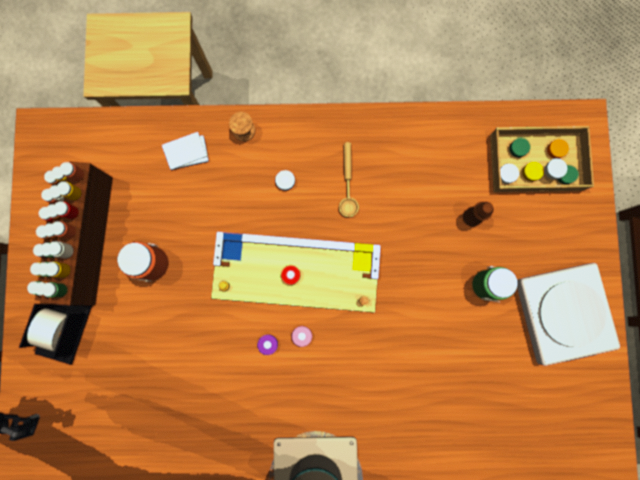

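View pics/scene0.png

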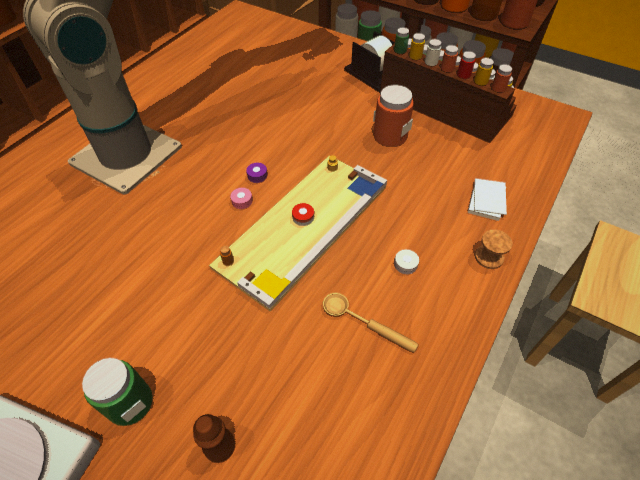

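```bash
cat >> h.py <<'E'
def cloud(cam,d,T=None):
    c=ctrl.calibration(cam); f=240/np.tan(np.radians(c["vfov"])/2)
    v,u=np.mgrid[:480,:640]; P=np.stack([(u-c["cx"])/f*d,(v-c["cy"])/f*d,d],-1)
    T=np.array(c["extrinsics"]) if T is None else T
    return P@T[:3,:3].T+T[:3,3]
E
python3 - <<'E'
from h import *
im=cv2.imread("pics/top0.png"); P=cloud("top",np.load("topd.npy")); z=P[...,2]
hsv=cv2.cvtColor(im,cv2.COLOR_BGR2HSV).astype(int); H,S,V=hsv[...,0],hsv[...,1],hsv[...,2]
R=np.zeros(z.shape,bool); R[225:320,200:390]=1
print("board z",np.median(z[295:300,250:340]),"table z",np.median(z[320:330,200:240]))
m=R&(z>6)&(z<40)
r=cv2.minAreaRect(P[m][:,:2].astype(np.float32)); print("jig rect",r)
def rep(n,m): print(n,m.sum(),np.median(P[m],0).round(1),(P[m].min(0)/2+P[m].max(0)/2).round(1))
rep("blue",R&(H>100)&(H<125)&(S>150)); rep("yellow",R&(H>25)&(H<35)&(S>230)&(V>200))
rep("red",R&((H<5)|(H>175))&(S>200)&(z>25))
for n,(u,v) in dict(brass=(224,286),vial=(364,301)).items():
    q=P[v-8:v+9,u-8:u+9].reshape(-1,3); q=q[q[:,2]>35]; print(n,q.mean(0).round(1),q[:,2].max().round(1))
a=cv2.resize(im[225:365,205:395],None,fx=4,fy=4,interpolation=2); cv2.imwrite("pics/crop.png",a)
E
```

```text
board z 11.096270194217027 table z -0.7528103029525255
jig rect ((517.7987670898438, 48.78277587890625), (485.3442687988281, 241.772705078125), 89.54569244384766)
blue 420 [584.8 209.1  13.2] [583.8 210.6  18. ]
yellow 412 [ 549.4 -126.6   13.1] [506.9 -86.4 660.2]
red 159 [506.9  55.8  33.3] [477.2  27.8 671.4]
brass [484.2 226.9  44.8] 50.1
vial [ 440.9 -123.2   85.6] 1316.0
```

View pics/crop.png

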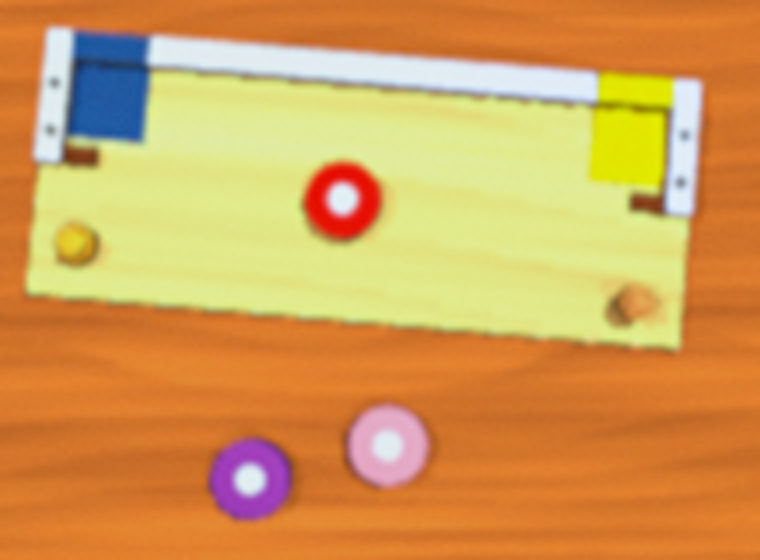

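The crop shows the red tin with white centre on the board at top-view (291,275). The pink tin at (302,336) and purple tin at (267,345) lie on the table in front and are look-alikes. The blue pocket is at the left (jig +y) end.

```bash
cat >> h.py <<'E'
def ray(cam,u,v,z,T=None):
    c=ctrl.calibration(cam); f=240/np.tan(np.radians(c["vfov"])/2)
    T=np.array(c["extrinsics"]) if T is None else T
    d=T[:3,:3]@np.array([(u-c["cx"])/f,(v-c["cy"])/f,1]); o=T[:3,3]; return (o+d*(z-o[2])/d[2])
def fit(J,W):  # 2D rigid jig->world
    J=np.array(J,float);W=np.array(W,float);a,b=J.mean(0),W.mean(0);j=(J-a)@[1,1j];w=(W-b)@[1,1j]
    th=np.angle((w*j.conj()).sum());R=np.array([[np.cos(th),-np.sin(th)],[np.sin(th),np.cos(th)]])
    t=b-R@a;return th,R,t,(J@R.T+t-W)
E
python3 - <<'E'
from h import *
px=lambda x,y:(205+x/4-.4,225+y/4-.4)
L=[((48,28),28,(85,210)),((701,79),28,(85,-210)),((27,293),12,(-85,210)),((681,348),12,(-85,-210))]
W=[ray("top",*px(*p),z)[:2] for p,z,_ in L]
th,R,t,e=fit([l[2] for l in L],W); print("yaw",th,"o",t.round(1),e.round(1))
red=ray("top",*px(343,200),34)[:2]; print("red",red,"jig",R.T@(red-t))
for n,p,z in(("brass",(77,244),47),("vial",(634,303),56)):
    w=ray("top",*px(*p),z)[:2];print(n,w,R.T@(w-t))
print("blue",R@[42,169]+t)
print(ctrl.calibration("wrist"))
E
```

```text
yaw -0.09563999028989074 o [517.4  44.8] [[ 0.  -0.4]
 [-0.5 -0.3]
 [-0.3  0.6]
 [ 0.8  0.1]]
red [508.22123497  57.09722178] jig [-10.31849861  11.41101769]
brass [482.43563307 222.7610254 ] [-51.80620112 173.85535781]
vial [ 440.40921239 -123.52708866] [ -60.57203526 -174.86349474]
blue [575.34947932 208.9699035 ]
{'vfov': 68.71722061766965, 'cx': 324.062756235247, 'cy': 247.9803226831114, 'mount': array([[ 1.27918890e-03, -9.51008422e-01, -3.09162329e-01,
         7.85749222e+01],
       [ 9.99999005e-01,  1.03249211e-03,  9.61562605e-04,
         1.09416952e+00],
       [-5.95246471e-04, -3.09163251e-01,  9.51008796e-01,
        -1.17939683e+02],
       [ 0.00000000e+00,  0.00000000e+00,  0.00000000e+00,
         1.00000000e+00]])}
```

```bash
cat >> h.py <<'E'
TH=-0.09564;RJ=np.array([[np.cos(TH),-np.sin(TH)],[np.sin(TH),np.cos(TH)]]);TJ=np.array([517.4,44.8])
def go(jx,jy,z,yawj):   # yawj deg: tool yaw relative to jig
    from scipy.spatial.transform import Rotation as Ro
    s=ctrl.read_state(); p=np.array([*(RJ@[jx,jy]+TJ),z])-s["eef_pos"]
    M=Ro.from_euler("xyz",s["tool_rot"]).as_matrix(); dy=np.degrees(np.radians(yawj)+TH-s["tool_rot"][2]); dy=(dy+180)%360-180
    print("t",round(s["clock"],2),"shift cm",(M.T@p/10).round(2),"spin",round(-dy,1),"F",np.round(s["force"],1),"w",round(s["width"],1))
def where():
    s=ctrl.read_state(); q=s["eef_pos"]; print("tcp jig",(RJ.T@(q[:2]-TJ)).round(1),"z",q[2].round(1),"rot",np.round(s["tool_rot"],3))
E
python3 -c "
from h import *
print(ctrl.finger_overhang); go(-62,11.4,150,180)"
```

```text
25.0
t 0.8 shift cm [-40.79 -43.51  10.63] spin -14.6 F [1.1 0.6 0.4] w 85.3
```

play_rows:
  targets:
    - [0.65, -40.8, -43.5, 4, -14.6]
    - [0.65, -40.8, -43.5, 4, -14.6]
    - [0.65, -40.8, -43.5, 4, -14.6]
    - [0.65, -40.8, -43.5, 4, -14.6]
    - [0.65, -40.8, -43.5, 4, -14.6]
    - [0.65, -40.8, -43.5, 4, -14.6]
    - [0.65, -40.8, -43.5, 4, -14.6]
    - [0.65, -40.8, -43.5, 4, -14.6]
    - [0.65, -40.8, -43.5, 10.6, -14.6]
    - [0.65, -40.8, -43.5, 10.6, -14.6]

```text
clock: 1.8
eef_pos: [417.1, 156.8, 192.5]
tool_rot: [3.14, 0.002, 3.047]
force: [0.9, 0.9, -0.3]
width: 29.7
gripper_force: 0.0
```

```bash
python3 -c "
from h import *
go(-62,11.4,150,180); where()"
```

```text
t 1.8 shift cm [-4.83 -9.06  4.25] spin 0.0 F [ 0.9  0.9 -0.3] w 29.7
tcp jig [-110.5  101.9] z 192.5 rot [3.140e+00 2.000e-03 3.047e+00]
```

play_rows:
  targets:
    - [0.65, -4.8, -9.1, 4.2, 0]
    - [0.65, -4.8, -9.1, 4.2, 0]
    - [0.65, -4.8, -9.1, 4.2, 0]
    - [0.65, -4.8, -9.1, 4.2, 0]
    - [0.65, -4.8, -9.1, 4.2, 0]
    - [0.65, -4.8, -9.1, 4.2, 0]

```text
clock: 2.4
eef_pos: [454.9, 65.3, 150.9]
tool_rot: [3.14, 0.001, 3.05]
force: [0.5, -0.1, 0.0]
width: 29.9
gripper_force: 0.0
```

Run:
```python
from h import *
from scipy.spatial.transform import Rotation as Ro
go(-62,11.4,150,180); where()
s=ctrl.read_state(); im,d=ctrl.get_image("wrist"); cv2.imwrite("pics/w1.png",im[:,:,::-1])
T=np.eye(4);T[:3,:3]=Ro.from_euler("xyz",s["tool_rot"]).as_matrix();T[:3,3]=s["eef_pos"];T=T@ctrl.calibration("wrist")["mount"];np.save("T1.npy",T)
P=cloud("wrist",d,T); hsv=cv2.cvtColor(im,cv2.COLOR_RGB2HSV).astype(int)
m=((hsv[...,0]<6)|(hsv[...,0]>174))&(hsv[...,1]>190)&(P[...,2]>24)&(P[...,2]<45)
n,l,st,c=cv2.connectedComponentsWithStats(m.astype(np.uint8)); k=1+st[1:,4].argmax(); print(st[k],c[k])
v,u=np.where(l==k); (cc,r)=cv2.minEnclosingCircle(np.stack([u,v],1).astype(np.float32))
q=ray("wrist",*cc,np.median(P[l==k][:,2]),T); print(cc,r,q,"jig",RJ.T@(q[:2]-TJ))
```

```text
t 2.4 shift cm [-0.21 -0.3   0.09] spin 0.2 F [ 0.5 -0.1  0. ] w 29.9
tcp jig [-64.1  14.4] z 150.9 rot [3.14e+00 1.00e-03 3.05e+00]
[ 291  286   60   62 2493] [319.66867228 315.67228239]
(318.5101623535156, 316.323486328125) 31.988601684570312 [506.64764973  57.67438172  33.94677668] jig [-11.93264141  11.78875777]
```

View pics/w1.png

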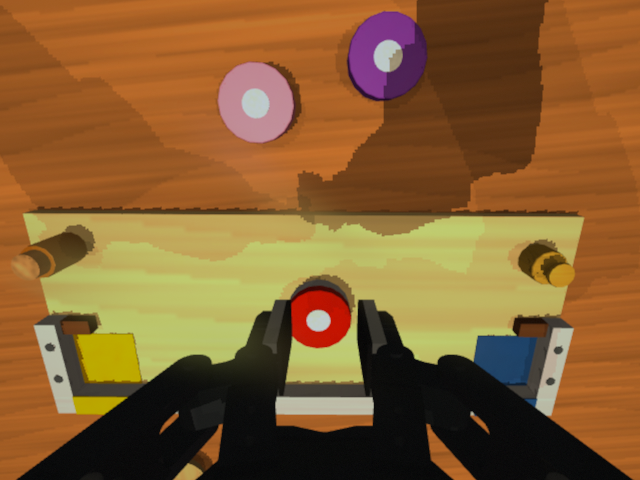

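```bash
cat > tip.py <<'E'
from h import *
im,d=ctrl.get_image("wrist"); P=cloud("wrist",d,ctrl.calibration("wrist")["mount"])
m=(d>0)&(abs(P[...,0])<14)&(abs(P[...,1])<60)&(P[...,2]<60)&(im.max(-1)<90)
q=P[m]; print(len(q),np.percentile(q[:,2],[50,90,97,99,100]).round(1)); t=q[q[:,2]>np.percentile(q[:,2],97)-6]
print("x",np.percentile(t[:,0],[1,99]).round(1),"y-",np.percentile(t[t[:,1]<0,1],[1,99]).round(1),"y+",np.percentile(t[t[:,1]>0,1],[1,99]).round(1))
E
python3 tip.py; python3 -c "
from h import *
go(-61,11.6,46,180)"
```

```text
39713 [-42.5 -13.9   6.   14.5  24.4]
x [-10.4  10.5] y- [-27.1 -13.7] y+ [16. 29.]
t 2.5 shift cm [-0.3  -0.27 10.49] spin 0.2 F [-0.5  0.5 -0.2] w 29.9
```

play_rows:
  targets:
    - [0.65, -0.3, -0.3, 4, 0.2]
    - [0.65, -0.3, -0.3, 7, 0.2]
    - [0.65, -0.3, -0.3, 9, 0.2]
    - [0.65, -0.3, -0.3, 10.2, 0.2]
    - [0.65, -0.3, -0.3, 10.7, 0.2]
    - [0.65, -0.3, -0.3, 10.7, 0.2]
    - [0.65, -0.3, -0.3, 10.7, 0.2]

```text
clock: 3.2
eef_pos: [457.7, 60.5, 43.5]
tool_rot: [3.141, -0.0, 3.044]
force: [-0.6, 0.6, 0.3]
width: 30.0
gripper_force: 0.0
```

```bash
python3 -c "
from h import *
where();go(11,11.6,43,180)"
```

```text
tcp jig [-60.9  10. ] z 43.5 rot [ 3.141 -0.     3.044]
t 3.2 shift cm [-7.19  0.18  0.05] spin -0.1 F [-0.6  0.6  0.3] w 30.0
```

play_rows:
  targets:
    - [0.65, -0.4, 0.2, 0, 0]
    - [0.65, -0.8, 0.2, 0, 0]
    - [0.65, -1.2, 0.2, 0, 0]
    - [0.65, -1.6, 0.2, 0, 0]
    - [0.65, -2.0, 0.2, 0, 0]
    - [0.65, -2.4, 0.2, 0, 0]
    - [0.65, -2.8, 0.2, 0, 0]
    - [0.65, -3.2, 0.2, 0, 0]
    - [0.65, -3.6, 0.2, 0, 0]
    - [0.65, -4.0, 0.2, 0, 0]

```text
clock: 4.2
eef_pos: [498.0, 57.9, 43.2]
tool_rot: [3.142, -0.0, 3.043]
force: [-0.4, 0.4, 1.0]
width: 29.8
gripper_force: 0.2
```

```bash
cat > tin.py <<'E'
from h import *
from scipy.spatial.transform import Rotation as Ro
def look(cam,zr=(24,45)):
    s=ctrl.read_state(); im,d=ctrl.get_image(cam)
    T=np.array(ctrl.calibration(cam)["extrinsics"]) if cam!="wrist" else np.eye(4)
    if cam=="wrist":
        T[:3,:3]=Ro.from_euler("xyz",s["tool_rot"]).as_matrix();T[:3,3]=s["eef_pos"];T=T@ctrl.calibration(cam)["mount"]
    hsv=cv2.cvtColor(im,cv2.COLOR_RGB2HSV).astype(int); m=((hsv[...,0]<6)|(hsv[...,0]>174))&(hsv[...,1]>190)&(hsv[...,2]>60)
    P=cloud(cam,d,T); J=(P[...,:2]-TJ)@RJ; m&=(P[...,2]>zr[0])&(P[...,2]<zr[1])&(abs(J[...,0])<90)&(abs(J[...,1])<215)
    if m.sum()<30: print(cam,"none"); return
    a,b=J[m].min(0),J[m].max(0); v,u=np.where(m); cc,r=cv2.minEnclosingCircle(np.stack([u,v],1).astype(np.float32))
    q=ray(cam,*cc,34,T); print(cam,"px",np.round(cc),round(r,1),"tin jig",(RJ.T@(q[:2]-TJ)).round(1),"extents",a.round(1),b.round(1)); return im
if __name__=="__main__":
    where(); look("wrist"); look("top"); look("scene")
E
python3 tin.py; python3 -c "
from h import *
go(11,11.6,43,180)"
```

```text
tcp jig [-20.6  11.2] z 43.2 rot [ 3.142 -0.     3.043]
wrist px [324. 390.] 54.1 tin jig [ 8.  12.3] extents [-14.3  -9.7] [31.4 34.2]
top none
scene px [310. 216.] 10.6 tin jig [13.3  9.1] extents [-10.5 -13.5] [37.6 33.6]
t 4.35 shift cm [-3.14  0.06  0.03] spin -0.2 F [ 0.6  0.2 -0.2] w 30.0
```

play_rows:
  targets:
    - [0.65, -0.4, 0, 0, 0]
    - [0.65, -0.8, 0, 0, 0]
    - [0.65, -1.2, 0, 0, 0]
    - [0.65, -1.6, 0, 0, 0]
    - [0.65, -2.0, 0, 0, 0]
    - [0.65, -2.3, 0, 0, 0]
    - [0.65, -2.6, 0, 0, 0]
    - [0.65, -2.8, 0, 0, 0]
    - [0.65, -2.9, 0, 0, 0]
    - [0.65, -2.9, 0, 0, 0]

```text
clock: 5.35
eef_pos: [526.8, 55.1, 43.3]
tool_rot: [3.141, 0.0, 3.043]
force: [0.1, 0.6, -0.5]
width: 30.1
gripper_force: 0.0
```

```bash
python3 tin.py; python3 -c "
from h import *
go(11,11.6,43,180)"
```

```text
tcp jig [ 8.3 11.1] z 43.3 rot [3.141 0.    3.043]
wrist px [324. 396.] 51.9 tin jig [40.  12.2] extents [15.5 -9.6] [59.9 34.1]
top none
scene px [320. 222.] 11.1 tin jig [41.7  7.7] extents [ 15.6 -14.8] [65.1 34.7]
t 5.5 shift cm [-0.29  0.05  0.03] spin -0.2 F [ 0.4 -0.2  0.1] w 30.2
```

Creep on by 1 mm steps until the force rises.

play_rows:
  targets:
    - [0.65, -0.1, 0, 0, 0]
    - [0.65, -0.2, 0, 0, 0]
    - [0.65, -0.3, 0, 0, 0]
    - [0.65, -0.3, 0, 0, 0]

```text
clock: 5.9
eef_pos: [528.7, 54.8, 43.1]
tool_rot: [-3.141, -0.002, 3.043]
force: [-3.2, -0.2, 0.9]
width: 29.7
gripper_force: 1.5
```

play_rows:
  targets:
    - [0.65, 1, 0, 0, 0]
    - [0.65, 3, 0, 0, 0]
    - [0.65, 4.5, 0, -2, 0]
    - [1, 4.5, -2, -5, -8]
    - [1, 4.5, -5, -5, -16]
    - [1, 4.5, -6, -5, -24]
    - [1, 4.5, -6, -5, -32]
    - [1, 4.5, -6, -5, -40]
    - [1, 4.5, -6, -5, -48]
    - [1, 4.5, -6, -5, -56]

```text
clock: 6.9
eef_pos: [478.8, -0.5, 93.4]
tool_rot: [-3.141, 0.001, -2.257]
force: [0.4, 0.4, 0.1]
width: 0.3
gripper_force: 0.0
```

```bash
python3 tin.py; python3 tip.py; python3 -c "
from h import *
go(29.7,-38,93,250); print(ctrl.read_state()['qpos'])"
```

```text
tcp jig [-34.1 -48.8] z 93.4 rot [-3.141e+00  1.000e-03 -2.257e+00]
wrist none
top px [292. 254.] 9.1 tin jig [41.3 12.5] extents [18.8 -8.2] [61.7 34.8]
scene px [321. 222.] 10.8 tin jig [43.   8.6] extents [ 17.2 -13.5] [66.3 35.3]
41087 [-45.5 -21.3   2.6  12.8  20.9]
x [ 5.1 10.4] y- [-13.6  -0. ] y+ [ 0.3 13. ]
t 7.1 shift cm [-4.5  -4.66  0.02] spin -14.4 F [ 0.4 -0.3 -0.4] w -0.0
[ 0.31837535  0.72461487 -0.56174596  2.11077338  0.78410883  0.52318607
  1.6116834 ]
```

play_rows:
  targets:
    - [1, -4.5, -4.6, 0, -8]
    - [1, -4.5, -4.6, 0, -14.4]
    - [1, -4.5, -4.6, 0, -14.4]
    - [1, -4.5, -4.6, 1.5, -14.4]
    - [1, -4.5, -4.6, 3, -14.4]
    - [1, -4.5, -4.6, 4, -14.4]
    - [1, -4.5, -4.6, 4.7, -14.4]
    - [1, -4.5, -4.6, 5.0, -14.4]
    - [1, -4.5, -4.6, 5.0, -14.4]
    - [1, -4.5, -4.6, 5.0, -14.4]

```text
clock: 8.1
eef_pos: [543.2, 4.9, 43.5]
tool_rot: [-3.141, 0.0, -2.011]
force: [-0.7, -0.2, 0.9]
width: -0.2
gripper_force: 0.0
```

```bash
python3 -c "
from h import *
where();go(29.7,-30,43,250);go(29.7,135.2,43,250)"
```

```text
tcp jig [ 29.5 -37.2] z 43.5 rot [-3.141  0.    -2.011]
t 8.1 shift cm [-0.68  0.23  0.05] spin 0.2 F [-0.7 -0.2  0.9] w -0.2
t 8.1 shift cm [-16.23   5.81   0.05] spin 0.2 F [-0.7 -0.2  0.9] w -0.2
```

play_rows:
  targets:
    - [1, -0.47, 0.17, 0, 0]
    - [1, -0.94, 0.34, 0, 0]
    - [1, -1.22, 0.44, 0, 0]
    - [1, -1.5, 0.54, 0, 0]
    - [1, -1.88, 0.67, 0, 0]
    - [1, -2.26, 0.81, 0, 0]
    - [1, -2.64, 0.94, 0, 0]
    - [1, -3.01, 1.08, 0, 0]
    - [1, -3.39, 1.21, 0, 0]
    - [1, -3.77, 1.35, 0, 0]

```text
clock: 9.1
eef_pos: [546.9, 45.0, 43.2]
tool_rot: [3.142, 0.0, -2.011]
force: [-0.5, -0.7, 0.3]
width: -0.4
gripper_force: 0.3
```

```bash
python3 tin.py;python3 -c "
from h import *
go(29.7,135.2,43,250)"
```

```text
tcp jig [29.4  3. ] z 43.2 rot [ 3.142  0.    -2.011]
wrist px [324. 427.] 7.8 tin jig [46.5 49.2] extents [42.7 45.8] [50.2 52.1]
top none
scene px [330. 215.] 9.3 tin jig [46.2 37.1] extents [29.9 14.6] [67.  61.4]
t 9.25 shift cm [-12.42   4.43   0.04] spin 0.3 F [ 1.5 -0.2 -0.2] w -0.1
```

play_rows:
  targets:
    - [1, -0.56, 0.2, 0, 0.2]
    - [1, -1.13, 0.4, 0, 0.2]
    - [1, -1.69, 0.6, 0, 0.2]
    - [1, -2.25, 0.8, 0, 0.2]
    - [1, -2.82, 1.0, 0, 0.2]
    - [1, -3.38, 1.2, 0, 0.2]
    - [1, -3.95, 1.41, 0, 0.2]
    - [1, -4.51, 1.61, 0, 0.2]
    - [1, -5.07, 1.81, 0, 0.2]
    - [1, -5.64, 2.01, 0, 0.2]

```text
clock: 10.25
eef_pos: [552.8, 104.7, 43.3]
tool_rot: [3.142, -0.0, -2.015]
force: [-0.5, -0.6, 0.3]
width: 0.5
gripper_force: 0.4
```

play_rows:
  targets:
    - [1, -0.56, 0.2, 0, 0]
    - [1, -1.13, 0.4, 0, 0]
    - [1, -1.69, 0.6, 0, 0]
    - [1, -2.25, 0.8, 0, 0]
    - [1, -2.82, 1.0, 0, 0]
    - [1, -3.38, 1.2, 0, 0]
    - [1, -3.95, 1.41, 0, 0]
    - [1, -4.51, 1.61, 0, 0]
    - [1, -4.89, 1.74, 0, 0]
    - [1, -5.08, 1.81, 0, 0]

```text
clock: 11.25
eef_pos: [558.3, 158.6, 43.3]
tool_rot: [3.141, 0.0, -2.014]
force: [-0.1, -0.9, 0.3]
width: -0.0
gripper_force: 0.3
```

```bash
python3 tin.py;python3 -c "
from h import *
go(29.7,135.2,43,250)"
```

```text
tcp jig [ 29.8 117.1] z 43.3 rot [ 3.141  0.    -2.014]
wrist px [324. 427.] 7.8 tin jig [ 47.1 163.4] extents [ 43.3 159.2] [ 50.5 165.9]
top none
scene px [360. 188.] 8.9 tin jig [ 52.9 144.7] extents [ 42.1 125.6] [ 65.7 165.9]
t 11.4 shift cm [-1.74  0.66  0.03] spin 0.0 F [0.3 0.9 0.5] w -0.1
```

play_rows:
  targets:
    - [1, -0.38, 0.14, 0, 0]
    - [1, -0.75, 0.27, 0, 0]
    - [1, -1.04, 0.37, 0, 0]
    - [1, -1.32, 0.47, 0, 0]
    - [1, -1.5, 0.54, 0, 0]
    - [1, -1.6, 0.57, 0, 0]
    - [1, -1.7, 0.61, 0, 0]
    - [1, -1.79, 0.64, 0, 0]
    - [1, -1.79, 0.64, 0, 0]

```text
clock: 12.3
eef_pos: [559.9, 175.6, 43.1]
tool_rot: [-3.141, -0.002, -2.015]
force: [-1.1, -3.9, 1.0]
width: -0.3
gripper_force: 1.8
```

play_rows:
  targets:
    - [1, -0.1, 0.04, 0, 0]
    - [1, -0.2, 0.07, 0, 0]
    - [1, -0.2, 0.07, 0, 0]

```text
clock: 12.6
eef_pos: [559.8, 175.8, 42.9]
tool_rot: [-3.141, -0.006, -2.016]
force: [-2.1, -7.6, 2.1]
width: -0.2
gripper_force: 3.6
```

```bash
python3 -c "
from h import *
go(29.7,135.2,43,250);where()"
```

```text
t 12.6 shift cm [-0.07  0.03 -0.01] spin -0.1 F [-2.1 -7.6  2.1] w -0.2
tcp jig [ 29.7 134.4] z 42.9 rot [-3.141 -0.006 -2.016]
```

Force rises with no motion, so the tin is seated. Backing off and rising.

play_rows:
  targets:
    - [1, 0.3, -0.1, 0, 0]
    - [1, 1.0, -0.36, 0, 0]
    - [1, 2.5, -0.9, 0, 0]
    - [1, 4.0, -1.4, 0, 0]
    - [1, 5.5, -2, -2, 0]
    - [1, 8, -3, -6, 0]
    - [1, 12, -4, -10, 0]
    - [1, 16, -5, -12, 0]
    - [1, 16, -5, -12, 0]
    - [1, 16, -5, -12, 0]

```text
clock: 13.6
eef_pos: [536.8, 9.7, 163.8]
tool_rot: [-3.14, -0.001, -2.02]
force: [0.5, -0.0, -0.2]
width: 0.3
gripper_force: 0.0
```

Run:
```python
from tin import *
where(); look("wrist"); im=look("top"); look("scene")
im,d=ctrl.get_image("top"); cv2.imwrite("pics/top1.png",cv2.resize(im[225:365,205:395,::-1],None,fx=4,fy=4,interpolation=2))
```

```text
tcp jig [ 22.7 -33.1] z 163.8 rot [-3.14e+00 -1.00e-03 -2.02e+00]
wrist none
top px [231. 249.] 9.6 tin jig [ 42.2 168.8] extents [ 18.9 145.2] [ 63.5 191. ]
scene px [362. 181.] 10.2 tin jig [ 43.7 165.6] extents [ 18.9 141.8] [ 67.8 192.1]
```

View pics/top1.png

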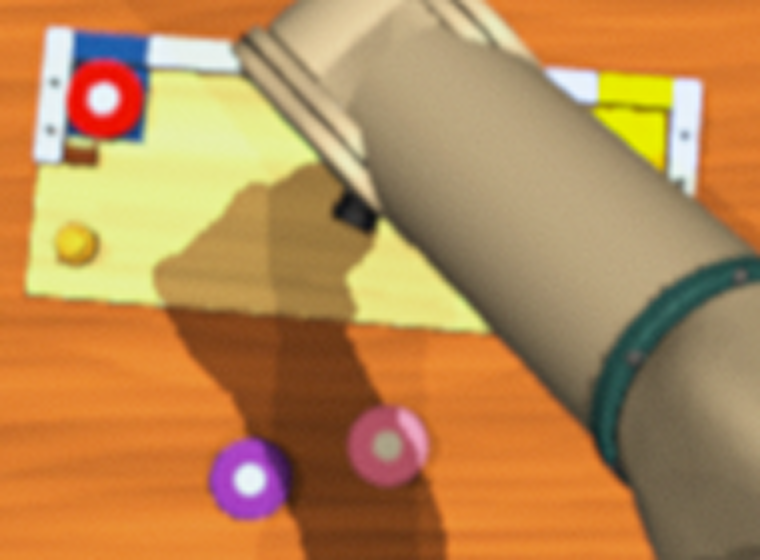

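The crop shows the red tin in the blue pocket at crop (104,99), touching the rail and the end stop. It measures jig (42.2, 168.8) against a target of (42, 169). The brass weight, pink tin and purple tin have not moved, and the gripper is clear.

```bash
python3 -c "
from cell import ctrl
print(ctrl.finish_job())"
```

```text
the job is handed in; nothing more can be done
None
```

The red-lidded tin was pushed to the rail, slid along it and seated in the blue corner pocket against both rail and end stop (measured within about 0.3 mm of target); the gripper is clear, no bystander was seen to move (the arm hid some from the final view), and the job was handed in at about 14 s.

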